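Hang the pill pods nested on the rack hook

TASK

Hang the three pill pods on the rack's hook in the order they are taken, with their backs to the rack: first the yellow one, slid back along the hook until it meets the black stop collar, then the green one nested into its front, then the red one at the very front. Lower each pod slowly onto the rod and push it home as you hang it, firmly enough to feel it seat (about 10 N, and never harder than 25 N, or the thin plastic cracks), so that no gaps are left in the pack; let go, and leave the other things as they are.

Things in the scene. Friction and masses are not known exactly. Their poses are not given: they have to be found in the camera images.
- yellow_pod_center (a point): Centre of the yellow pill pod, 37 mm above its underside; hung first. x points out of the pod's BACK, y across its width, z up. 44 mm wide (y), 26 mm front to back without the boss, 74 mm high, 60 g (+-30 %). Starts upright on the table, back roughly towards the rack. Grip from above on its two flat sides (44 mm apart), which reach its top; over 11 mm of depth is enough.
- green_pod_center (a point): Centre of the green pill pod, hung second; same in all but colour as the yellow one, same axes. The hanging hole of each pod runs front to back (x): 14 mm wide, its floor 3 mm above this centre, straight sides to 20 mm above it, then a 90 degree peaked roof, peak 27 mm above the centre, so that the pod centres itself on the rod.
- red_pod_center (a point): Centre of the red pill pod, hung third (front); same in all but colour as the yellow one, same axes. Hanging at rest, a pod's centre is 22 mm below the rod's axis. It passes over the upturned tip of the hook while the rod's axis is 6.5 to 14 mm above its centre (best 10 mm), within 3 mm sideways.
- yellow_pod: The yellow pod; origin under its centre, axes as at its centre. The lower 40 mm of each pod is the container. Its front has a recess 36 x 32 mm, 6 mm deep; its back a boss 32 x 28 mm standing out 5 mm, edge stepped; both centred 20 mm above the underside. Nested, the boss lies in the next recess (2 mm play all round), faces touch, centres 26 mm apart; 31 mm if the boss only meets the rim.
- green_pod: The green pod; origin under its centre, axes as at its centre.
- red_pod: The red pod; origin under its centre, axes as at its centre.
- hook_bend (a point): On the axis of the hook's rod (fixed, level, steel, 7 mm thick, 155 mm above the table, on the side of the rack), at the outer end of its straight part. x points along the rod INTO the rack, the way the pods slide and their backs face; z up. Outwards from here the rod bends up at 45 degrees; its end reaches to x = -11.5 mm, z = +11.5 mm.
- rack: White plastic three-tier stacking rack, fixed, 200 (x) x 280 (y) mm, 226 mm high, origin under its centre; the hook stands out 163 mm from the middle of its -x face; x as the hook's. A thermometer in the top tier stands up to 230 mm above the table.
- stop: Black stop at the hook's root: a fixed sleeve (origin on the rod's axis at the rack, x as the hook's) with an adjustable collar round the rod, 24 mm across, 12 mm long. The collar's front face lies 95 to 109 mm inwards (+x) of hook_bend, set differently each time and NOT measured: find it by feel. It is stiff and stays put under any allowed push.
- cup: Clear acrylic cup, 68 mm across, 85 mm high, standing on the table; origin under its centre. Leave alone.
- thermometer: Blue forehead thermometer, about 110 x 120 x 34 mm, lying in the rack's top tier; origin on its underside. Leave alone.
- spoon: Steel medicine spoon, 130 mm, in the middle tier. Leave alone.
- pill_box: Orange pill box with a flip lid, 70 x 50 x 26 mm, in the bottom tier. Leave alone.

How it is judged (in metres and radians):
On the way, in this order (a step that is already met when the one before it is completed fails the run):
1. the yellow pod is on the hook and pushed against the stop collar with more than 4 N (x of yellow_pod_center in the frame of hook_bend between 0.079 and 0.0985 m and y of yellow_pod_center in the frame of hook_bend between -0.006 and 0.006 m and z of yellow_pod_center in the frame of hook_bend between -0.027 and -0.018 m and angle between yellow_pod_center's own z axis and vertical below 0.12 rad and angle between the x axis of yellow_pod_center and the x axis of hook_bend, either way round below 0.15 rad and x of hook_bend in the frame of yellow_pod_center below -0.07 m and contact force between yellow_pod and stop above 4 N), for 0.1 s.
2. the green pod is on the hook, nested in the yellow one, and pushed home with more than 4 N so that yellow bears on the stop (x of yellow_pod_center in the frame of hook_bend between 0.079 and 0.0985 m and y of yellow_pod_center in the frame of hook_bend between -0.006 and 0.006 m and z of yellow_pod_center in the frame of hook_bend between -0.027 and -0.018 m and angle between each of yellow_pod_center, green_pod_center's own z axis and vertical below 0.12 rad and angle between the x axis of each of yellow_pod_center, green_pod_center and the x axis of hook_bend, either way round below 0.15 rad and x of hook_bend in the frame of yellow_pod_center below -0.07 m and x of green_pod_center in the frame of hook_bend between 0.051 and 0.073 m and y of green_pod_center in the frame of hook_bend between -0.006 and 0.006 m and z of green_pod_center in the frame of hook_bend between -0.027 and -0.018 m and x of green_pod_center in the frame of yellow_pod_center between -0.0285 and -0.024 m and y of green_pod_center in the frame of yellow_pod_center between -0.0045 and 0.0045 m and z of green_pod_center in the frame of yellow_pod_center between -0.0045 and 0.0045 m and contact force between green_pod and yellow_pod above 4 N and contact force between yellow_pod and stop above 3 N), for 0.1 s.
3. the red pod is on the hook, nested in the green one, and the whole pack is pushed home with more than 4 N (x of yellow_pod_center in the frame of hook_bend between 0.079 and 0.0985 m and y of yellow_pod_center in the frame of hook_bend between -0.006 and 0.006 m and z of yellow_pod_center in the frame of hook_bend between -0.027 and -0.018 m and angle between each of yellow_pod_center, green_pod_center, red_pod_center's own z axis and vertical below 0.12 rad and angle between the x axis of each of yellow_pod_center, green_pod_center, red_pod_center and the x axis of hook_bend, either way round below 0.15 rad and x of hook_bend in the frame of yellow_pod_center below -0.07 m and x of green_pod_center in the frame of hook_bend between 0.051 and 0.073 m and y of green_pod_center in the frame of hook_bend between -0.006 and 0.006 m and z of green_pod_center in the frame of hook_bend between -0.027 and -0.018 m and x of red_pod_center in the frame of hook_bend between 0.023 and 0.0475 m and y of red_pod_center in the frame of hook_bend between -0.006 and 0.006 m and z of red_pod_center in the frame of hook_bend between -0.027 and -0.018 m and x of green_pod_center in the frame of yellow_pod_center between -0.0285 and -0.024 m and y of green_pod_center in the frame of yellow_pod_center between -0.0045 and 0.0045 m and z of green_pod_center in the frame of yellow_pod_center between -0.0045 and 0.0045 m and x of red_pod_center in the frame of green_pod_center between -0.0285 and -0.024 m and y of red_pod_center in the frame of green_pod_center between -0.0045 and 0.0045 m and z of red_pod_center in the frame of green_pod_center between -0.0045 and 0.0045 m and contact force between red_pod and green_pod above 4 N and contact force between yellow_pod and stop above 3 N), for 0.1 s.
At the end, for the whole second after the job is handed in: All pods hang upright at rest on the rod, backs to the rack (centres 18-27 mm below its axis, 6 mm sideways, 0.12 rad): yellow rearmost (79-98.5 mm in from hook_bend), then green, then red, each nested in the one behind: centres 24-28.5 mm apart, within 4.5 mm otherwise (x of yellow_pod_center in the frame of hook_bend between 0.079 and 0.0985 m and y of yellow_pod_center in the frame of hook_bend between -0.006 and 0.006 m and z of yellow_pod_center in the frame of hook_bend between -0.027 and -0.018 m and angle between each of yellow_pod_center, green_pod_center, red_pod_center's own z axis and vertical below 0.12 rad and angle between the x axis of each of yellow_pod_center, green_pod_center, red_pod_center and the x axis of hook_bend, either way round below 0.15 rad and x of hook_bend in the frame of yellow_pod_center below -0.07 m and x of green_pod_center in the frame of hook_bend between 0.051 and 0.073 m and y of green_pod_center in the frame of hook_bend between -0.006 and 0.006 m and z of green_pod_center in the frame of hook_bend between -0.027 and -0.018 m and x of red_pod_center in the frame of hook_bend between 0.023 and 0.0475 m and y of red_pod_center in the frame of hook_bend between -0.006 and 0.006 m and z of red_pod_center in the frame of hook_bend between -0.027 and -0.018 m and x of green_pod_center in the frame of yellow_pod_center between -0.0285 and -0.024 m and y of green_pod_center in the frame of yellow_pod_center between -0.0045 and 0.0045 m and z of green_pod_center in the frame of yellow_pod_center between -0.0045 and 0.0045 m and x of red_pod_center in the frame of green_pod_center between -0.0285 and -0.024 m and y of red_pod_center in the frame of green_pod_center between -0.0045 and 0.0045 m and z of red_pod_center in the frame of green_pod_center between -0.0045 and 0.0045 m and linear speed of each of yellow_pod, green_pod, red_pod below 0.01 m/s); the robot touches nothing.
It fails at once if a pod is pressed against the stop, the rack or hook, or another pod with more than 25 N (contact force between any of yellow_pod, green_pod, red_pod and rack above 25 N or contact force between yellow_pod and green_pod above 25 N or contact force between any of green_pod, yellow_pod and red_pod above 25 N or contact force between yellow_pod and stop above 25 N).
It fails at once if the cup, thermometer, spoon or pill box is moved by more than 20 mm (distance of any of cup, thermometer, spoon, pill_box from where it was at the start of the episode above 0.02 m).
It also fails if it takes over 72 s, if anything falls off the work surface, if the arm or the gripper's body presses on something with over 40 N, if the wrist force passes 120 N, or if a joint passes its speed limit or range.

ROBOT

A 6-joint arm with a two-finger parallel gripper is mounted at the origin on the work surface. World frame = base frame: x ahead of the robot, y to its left, z up, the work surface at z = 0. Lengths are in mm, angles in rad, forces in N, time in s.
With the tool pointing down it reaches from about 350 to 875 mm from the base axis. Payload 4.2 kg.
Tool frame: the origin (TCP) lies at the very end of the fingers, on their centre line; the grasp point (between the pads) lies 19 mm behind it; z points along the fingers, y is the direction in which the jaws open and shut (so a half turn about z gives the same grasp; the last joint's range is limited). The gripper opens to 85 mm and grips with 20 to 120 N. Pads are 22 mm wide; open, the fingers measure 114 mm over their backs; the gripper's body (76 mm by 85 mm) begins 54 mm behind the grasp point. The pads swing forward as they close: fully open they stand 13 mm farther back than shut.
Start: joints at [-0.958, 0.385, 0.008, 0, -1.194, -0.259], TCP at [216.555, -586.262, 231.312] pointing down, gripper open.
Joint ranges: [-3.14, 3.14], [-1.21, 2.06], [-1.07, 1.41], [-3.16, 2.05], [-2.99, -0.16], [-3.1, 3.1]. Speed limits (rad/s): [2.79, 2.79, 3.14, 3.14, 3.14, 3.14].

INTERFACE

Orientations are given as a unit quaternion [x, y, z, w].
In Python, from bench import arm gives the robot as it stands.
- The arm moves only by the tool apply_moves, never from a script. Its argument "plan" is one flat list of numbers, 5 for each row, row after row: the gripper's target within -1 to 1 (shut at 1, half-way at 0, fully open at -1), then the shift along the world's x, y, z in m, then the turn about the world's z in degrees. A call has 1 to 8 rows; each row is the pose to reach, as a shift and turn from the pose commanded when the call began; what a row does not reach only later rows make up. A row lasts 1/12 s, in which the tool goes at most 41.7 mm and 7.16 degrees, less where a joint would pass 70% of its speed; a pose out of reach is approached as far as the arm can. A call with a gripper value outside its range is refused whole. The fingers move at their own pace and stop on an object; the grip force is fixed at half the most. Time passes only in rows, so rows that repeat a pose let the fingers close. It gives the time, the measured TCP pose, the force and the opening at its end, in the units of the state.
- arm.read_state(): the state, without advancing time (a new reading comes with each control period).
- arm.get_image(name): name is "side" or "top" or "wrist"; returns a dict with "color" (400x640x3 uint8, red, green, blue), "range_z" (400x640 float32, mm along the optical axis (not along the pixel's ray), 0 where there is no reading), "camera_matrix" (3x3 intrinsics, pixels), "camera_from_world" (4x4, takes a point from world to camera coordinates); the wrist camera has in their place "mount" (4x4, takes a point from camera to tool coordinates, whose origin is the TCP and whose axes are the flange's). Camera axes: x right, y down, z forward; pixel columns grow to the right and rows downward; lengths in mm; the calibration is good to about 2 mm. The wrist camera is an equidistant fisheye: a pixel r from the principal point sees the ray r / f radians off the axis. A picture is of the moment at which its call begins: read the wrist's pose just before it.
- arm.job_done(): hands the job in, once; it reports no verdict.
The state is a dict: "clock": time; "joints": joint angles; "joint_vel": joint speeds; "joint_efforts": joint torques, N m; "position": TCP position; "ee_rot": TCP orientation; "contact_force": force on the tool from outside, world axes, zero at the start; "wrist_torque": the same for the moment, N m; "gripper_width": finger opening in mm.
Only numpy, scipy, OpenCV 4.12 (cv2) and the standard library are available. Lean on these libraries where they do the work, as an engineer would, in place of code of your own. Each camera call takes 0.05 s, during which the arm holds its last target.

## Working session

There is one attempt and no reset: what is moved stays moved. The work goes in short steps, Python scripts to look and compute and a tool call to move; the robot and the scene stay as the last step left them, time stands still between calls to the robot, and variables do not carry over. Pictures are saved under pics/ and viewed, and the job is handed in when it is done.

Besides the shell and the picture viewer there is one more tool, called after "Request:" as name(argument=value, ...), one argument or row to a line, values as JSON. apply_moves: Moves the arm, as the interface text tells. Its arguments: {"type":"object","properties":{"plan":{"type":"array","items":{"type":"number"}}},"required":["plan"]}

```bash
mkdir -p pics; cat > h.py <<'E'
import numpy as np, cv2
from bench import arm
def snap(n,f=None):
    d=arm.get_image(n)
    if f: cv2.imwrite('pics/'+f,d['color'][:,:,::-1])
    return d
def pts(d):
    K=d['camera_matrix'];Z=d['range_z'];h,w=Z.shape
    u,v=np.meshgrid(np.arange(w),np.arange(h))
    P=np.stack([(u-K[0,2])/K[0,0]*Z,(v-K[1,2])/K[1,1]*Z,Z],-1)
    T=np.linalg.inv(d['camera_from_world'])
    return P@T[:3,:3].T+T[:3,3]
E
python3 - <<'E'
from h import *
np.set_printoptions(precision=2,suppress=True)
s=arm.read_state();print(s)
import pickle
for n in['side','top']:
    d=snap(n,n+'0.png');pickle.dump(d,open(n+'0.pkl','wb'))
    print(n,d['camera_matrix'],np.linalg.inv(d['camera_from_world']),(d['range_z']>0).mean())
E
```

```text
{'clock': 0.0, 'joints': array([-0.96,  0.39,  0.01, -0.  , -1.19, -0.26]), 'joint_vel': array([-0., -0.,  0., -0.,  0., -0.]), 'joint_efforts': array([  0.  , -39.23,  18.84,   4.19,  -0.  ,  -0.  ]), 'position': array([ 216.35, -585.73,  230.22]), 'ee_rot': array([-0.18,  0.98,  0.  , -0.  ]), 'contact_force': array([-1.39, -0.26, -0.66]), 'wrist_torque': array([-0.01,  0.  ,  0.  ]), 'gripper_width': 85.51868399628391}
side [[418.15   0.   313.86]
 [  0.   418.15 200.72]
 [  0.     0.     1.  ]] [[ -1.    -0.06   0.04 518.61]
 [ -0.07   0.67  -0.74 654.18]
 [  0.01  -0.74  -0.68 758.66]
 [  0.     0.     0.     1.  ]] 0.99603515625
top [[490.05   0.   317.53]
 [  0.   490.05 200.26]
 [  0.     0.     1.  ]] [[  -0.     -0.99    0.12  407.07]
 [  -1.      0.     -0.01   -3.96]
 [   0.01   -0.12   -0.99 1272.17]
 [   0.      0.      0.      1.  ]] 0.996
```

View pics/side0.png

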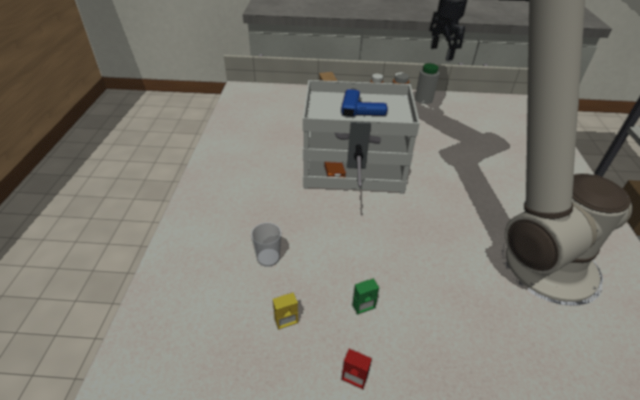

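View pics/top0.png

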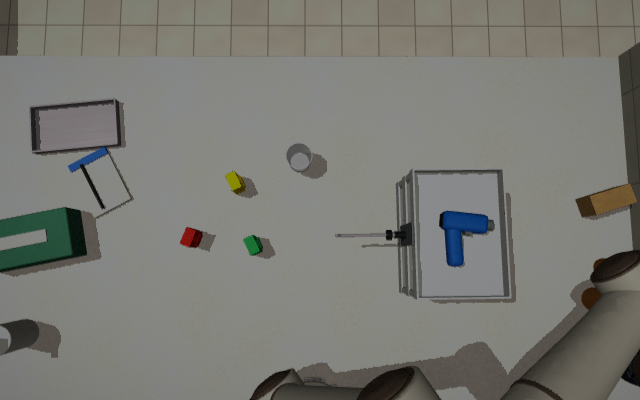

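Side view: rack at (360,135) with its hook toward the camera at about (360,190). Pods: yellow (286,311), green (366,296), red (356,369). Top view: rod from about (337,235) to (388,235), pods at (235,181), (253,244), (191,237), cup at (299,157). Next I measure from the depth.

```bash
cat > meas.py <<'E'
from h import *
def masks(d):
    H=cv2.cvtColor(d['color'],cv2.COLOR_RGB2HSV);h,s,v=cv2.split(H)
    m={'yellow':(h>20)&(h<34)&(s>140)&(v>60),'green':(h>50)&(h<75)&(s>140),'red':((h<6)|(h>174))&(s>150)}
    return m
def topface(d,P,c,zr=(66,80)):
    m=masks(d)[c]&(P[...,2]>zr[0])&(P[...,2]<zr[1])&(abs(P[...,0]-400)<250)&(P[...,1]>0)&(P[...,1]<420)
    n,l,st,_=cv2.connectedComponentsWithStats(m.astype(np.uint8))
    if n<2:return None
    i=1+np.argmax(st[1:,4]);Q=P[l==i]
    r=cv2.minAreaRect(Q[:,:2].astype(np.float32))
    return r,len(Q),Q[:,2].mean(),Q[:,:2].mean(0)
E
python3 - <<'E'
from meas import *
import pickle
np.set_printoptions(precision=2,suppress=True)
for n in['side','top']:
    d=pickle.load(open(n+'0.pkl','rb'));P=pts(d)
    for c in masks(d): print(n,c,topface(d,P,c))
    # rod
    x,y,z=P[...,0],P[...,1],P[...,2]
    m=(z>148)&(z<185)&(y>-150)&(y<30)&(abs(x-345)<60)
    Q=P[m];print('rod',len(Q),Q.min(0),Q.max(0))
    for yy in range(-150,31,10):
        q=Q[(Q[:,1]>=yy)&(Q[:,1]<yy+10)]
        if len(q):print(yy,len(q),np.median(q,0),q.min(0),q.max(0))
    m=(z>100)&(z<215)&(y<-90)&(y>-500)&(x>150)&(x<520)
    Q=P[m];print('rack',len(Q),cv2.minAreaRect(Q[:,:2].astype(np.float32)))
    d2=d['color'];
    a,b=(slice(130,230),slice(300,440)) if n=='side' else (slice(150,310),slice(320,520))
    cv2.imwrite(f'pics/{n}c.png',cv2.resize(d2[a,b,::-1],None,fx=4,fy=4,interpolation=cv2.INTER_CUBIC))
E
```

```text
side yellow (((597.0503540039062, 196.75921630859375), (42.29444122314453, 24.57530975341797), 27.186420440673828), 273, np.float64(73.78414787520768), array([596.19, 198.2 ]))
side green (((439.2524719238281, 150.81704711914062), (40.81217575073242, 22.91302490234375), 24.096879959106445), 226, np.float64(73.75232633969577), array([439.51, 152.77]))
side red (((457.28057861328125, 304.11138916015625), (24.721921920776367, 40.51530075073242), 69.41333770751953), 363, np.float64(73.8638835943899), array([457.73, 305.94]))Traceback (most recent call last):
  File "<stdin>", line 10, in <module>
    return umr_minimum(a, axis, None, out, keepdims, initial, where)
ValueError: zero-size array to reduction operation minimum which has no identity
```

```bash
python3 - <<'E'
from meas import *
import pickle
np.set_printoptions(precision=2,suppress=True)
for n in['side','top']:
    d=pickle.load(open(n+'0.pkl','rb'));P=pts(d)
    for c in masks(d): print(n,c,topface(d,P,c))
    x,y,z=P[...,0],P[...,1],P[...,2]
    m=(z>140)&(z<185)&(y>-150)&(y<80)&(abs(x-450)<60)
    Q=P[m];print('rod',len(Q))
    for yy in range(-150,81,10):
        q=Q[(Q[:,1]>=yy)&(Q[:,1]<yy+10)]
        if len(q):print(yy,len(q),np.median(q,0),q.min(0),q.max(0))
    m=(z>100)&(z<235)&(y<-90)&(y>-420)&(x>250)&(x<650)
    Q=P[m];print('rack',len(Q),cv2.minAreaRect(Q[:,:2].astype(np.float32)))
    d2=d['color'];
    a,b=(slice(110,230),slice(300,440)) if n=='side' else (slice(160,310),slice(320,520))
    cv2.imwrite(f'pics/{n}c.png',cv2.resize(d2[a,b,::-1],None,fx=4,fy=4,interpolation=cv2.INTER_CUBIC))
E
```

```text
side yellow (((597.0503540039062, 196.75921630859375), (42.29444122314453, 24.57530975341797), 27.186420440673828), 273, np.float64(73.78414787520768), array([596.19, 198.2 ]))
side green (((439.2524719238281, 150.81704711914062), (40.81217575073242, 22.91302490234375), 24.096879959106445), 226, np.float64(73.75232633969577), array([439.51, 152.77]))
side red (((457.28057861328125, 304.11138916015625), (24.721921920776367, 40.51530075073242), 69.41333770751953), 363, np.float64(73.8638835943899), array([457.73, 305.94]))
rod 76
-150 8 [ 460.9  -144.02  158.58] [ 457.42 -148.88  156.24] [ 462.1  -140.33  159.86]
-140 9 [ 459.91 -132.92  159.09] [ 457.44 -138.94  157.18] [ 462.14 -130.81  160.77]
-130 7 [ 460.24 -122.68  158.55] [ 457.6  -127.87  155.04] [ 462.11 -121.16  161.7 ]
-120 8 [ 460.06 -115.11  157.57] [ 455.24 -119.46  154.79] [ 462.3  -110.73  159.05]
-110 8 [ 457.94 -105.65  159.61] [ 455.2  -109.55  155.28] [ 460.31 -100.    160.28]
-100 9 [457.99 -96.31 158.53] [455.4  -98.82 155.8 ] [460.29 -91.34 159.76]
-90 8 [458.21 -84.33 159.44] [455.72 -88.09 158.06] [460.42 -80.3
[... 1107 characters left out ...]
54.69] [ 460.07 -121.57  158.77]
-120 15 [ 457.76 -114.85  158.05] [ 455.31 -119.4   154.67] [ 460.15 -110.13  161.12]
-110 12 [ 457.8  -104.66  156.44] [ 455.51 -108.11  155.08] [ 460.12 -100.97  159.74]
-100 12 [457.76 -95.35 158.32] [455.34 -99.01 154.39] [460.19 -91.88 161.4 ]
-90 15 [457.76 -85.05 157.19] [455.4  -89.87 154.79] [460.18 -80.47 160.67]
-80 11 [457.89 -76.1  156.23] [455.5  -78.56 154.85] [460.2  -71.67 158.28]
-70 15 [457.63 -64.47 160.29] [455.31 -69.36 156.36] [460.09 -60.   163.25]
-60 7 [457.48 -55.35 165.28] [455.23 -57.67 163.27] [459.73 -53.11 168.87]
rack 13762 ((459.50274658203125, -255.89328002929688), (280.70245361328125, 328.0519714355469), 0.2479465901851654)
```

View pics/topc.png

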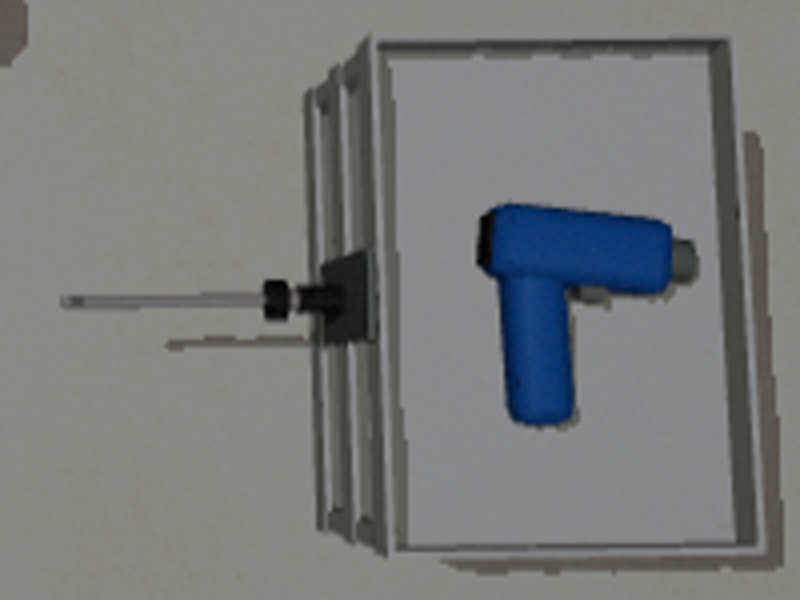

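View pics/sidec.png

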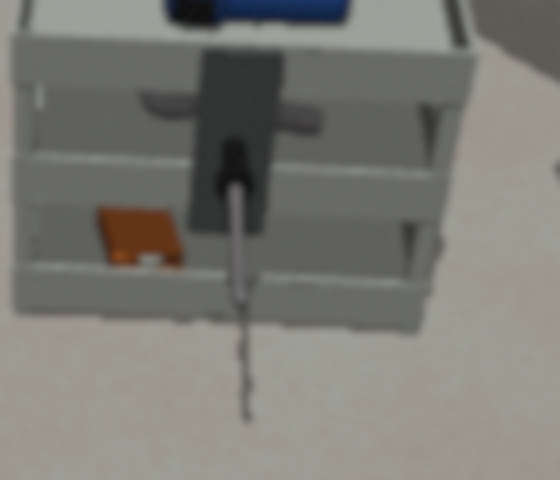

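Request:
apply_moves(
  plan=[-1,0,0,0.04,0,-1,0,0,0.08,7,-1,0.02,0.02,0.11,14,-1,0.04,0.05,0.13,21,-1,0.06,0.085,0.13,28,-1,0.08,0.12,0.13,35,-1,0.1,0.155,0.13,42,-1,0.12,0.19,0.13,49],
)

```text
clock: 0.77
position: [336.9, -394.4, 360.9]
ee_rot: [-0.571, 0.821, 0.0, 0.0]
contact_force: [1.4, -0.3, 0.8]
gripper_width: 85.2
```

Request:
apply_moves(
  plan=[-1,0.02,0.036,0,7,-1,0.04,0.072,0,14,-1,0.06,0.108,0,20.3,-1,0.08,0.144,0,20.3,-1,0.1,0.18,0,20.3,-1,0.12,0.216,0,20.3,-1,0.12,0.252,0,20.3,-1,0.12,0.286,0,20.3],
)

```text
clock: 1.43
position: [456.8, -108.1, 360.3]
ee_rot: [-0.705, 0.71, 0.001, -0.001]
contact_force: [-0.8, 0.5, -0.3]
gripper_width: 85.3
```

Request:
apply_moves(
  plan=[-1,0,0,0,0,-1,0,0,0,0],
)

```text
clock: 1.6
position: [456.5, -108.7, 361.1]
ee_rot: [-0.706, 0.708, 0.0, -0.0]
contact_force: [0.2, 0.2, -0.7]
gripper_width: 85.7
```

```bash
python3 - <<'E'
from h import *
import pickle
np.set_printoptions(precision=3,suppress=True)
s=arm.read_state();print(s)
d=snap('wrist','w1.png');pickle.dump((s,d),open('w1.pkl','wb'));print(d['camera_matrix'],d['mount'])
E
```

```text
{'clock': 1.6, 'joints': array([ 0.114,  0.044, -0.114, -0.   , -1.414, -0.117]), 'joint_vel': array([-0.052,  0.008,  0.008,  0.005,  0.001,  0.006]), 'joint_efforts': array([  0.892, -22.55 ,  19.946,   4.363,   0.005,  -0.049]), 'position': array([ 456.485, -108.706,  361.122]), 'ee_rot': array([-0.706,  0.708,  0.   , -0.   ]), 'contact_force': array([ 0.188,  0.228, -0.7  ]), 'wrist_torque': array([ 0.027,  0.019, -0.012]), 'gripper_width': 85.6859871167923}
[[309.707   0.    319.894]
 [  0.    309.707 198.988]
 [  0.      0.      1.   ]] [[  -0.      -0.965   -0.262   65.784]
 [   1.       0.      -0.001   -1.02 ]
 [   0.001   -0.262    0.965 -144.851]
 [   0.       0.       0.       1.   ]]
```

View pics/w1.png

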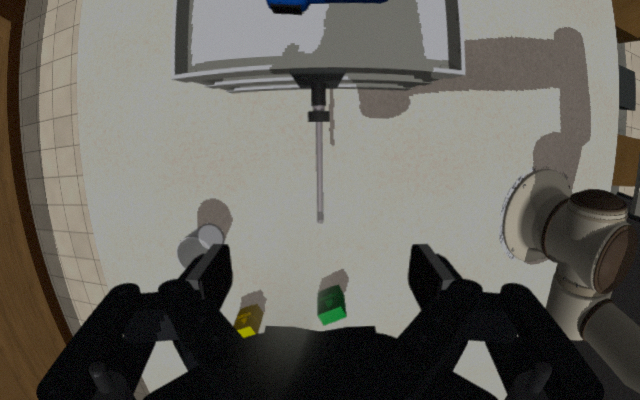

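Wrist view: rod straight below the camera from collar (318,116) to tip (320,219), rack edge at row ~80, green pod at (332,305), yellow at (248,320). I cast rod centre pixels onto z=155.

```bash
cat >> h.py <<'E'
from scipy.spatial.transform import Rotation as R
def wray(s,d,uv):
    uv=np.atleast_2d(np.asarray(uv,float));K=d['camera_matrix'];M=d['mount']
    a=(uv-[K[0,2],K[1,2]]);r=np.hypot(*a.T);th=r/K[0,0]
    v=np.c_[a/np.maximum(r,1e-9)[:,None]*np.sin(th)[:,None],np.cos(th)]
    Rt=R.from_quat(s['ee_rot']).as_matrix()
    return Rt@M[:3,3]+s['position'], v@M[:3,:3].T@Rt.T
def wplane(s,d,uv,z):
    o,v=wray(s,d,uv);return o+v*((z-o[2])/v[:,2])[:,None]
E
python3 - <<'E'
from h import *
import pickle
np.set_printoptions(precision=2,suppress=True)
s,d=pickle.load(open('w1.pkl','rb'))
g=cv2.cvtColor(d['color'],cv2.COLOR_RGB2GRAY).astype(float)
rows=np.arange(105,226,4)
for r in rows:
    L=g[r,308:334];print(r,L.astype(int)) if r%12==9 else 0
c=[]
for r in range(126,212):
    L=g[r,310:328];w=np.clip(np.percentile(L,70)-12-L,0,None);c.append([(w*np.arange(310,328)).sum()/w.sum(),r])
P=wplane(s,d,c,155);print(P[::8]);
f=np.polyfit(P[:,1],P[:,0],1);print('slope',f[0],'x at -110',np.polyval(f,-110),np.polyval(f,-65))
print('tip 222', wplane(s,d,[[320,222]],166)); print('collar front 121',wplane(s,d,[[318,121]],155+8))
cv2.imwrite('pics/w1c.png',cv2.resize(d['color'][60:230,280:360,::-1],None,fx=3.5,fy=3.5,interpolation=cv2.INTER_CUBIC))
E
```

```text
105 [158 156 149 101  67  54  52  61  61  69  85  89  82  78  70  61  66  88
 136 154 139 106  97  97  99 104]
117 [ 82  41  30  31  34  25  33  35  35  36  37  42  38  39  38  38  33  33
  33  39  39  69  99 103 106 135]
129 [153 157 154 158 157 154 150 135 103 110 120 120 111 109 123 153 156 156
 157 157 141 104  98 103 107 128]
141 [157 153 156 157 157 157 154 138 112 109 116 121 115 112 127 152 156 156
 154 156 156 151 114 101 101 101]
153 [155 156 155 158 159 159 154 135 105 106 119 122 117 107 121 156 154 156
 158 155 157 157 157 157 155 157]
165 [156 157 159 161 159 157 156 143 121 108 119 128 119 113 125 152 157 156
 159 155 157 157 154 157 159 156]
177 [159 156 158 158 158 159 155 157 140 108 114 125 122 111 119 150 159 161
 157 158 157 156 157 158 156 157]
189 [161 157 158 158 160 160 157 156 143 114 116 129 128 116 125 154 157 159
 157 159 160 158 159 157 158 157]
201 [157 157 157 160 155 161 159 155 142 109 112 132 123 117 112 137 150 156
 159 160 159 158 159 159 158 156]
213 [157 159 161 157 160 157 160 156 146 114  97  96 103  95 103 134 150 155
 162 158 160 157 157 158 158 158]
225 [159 160 157 157 158 156 156 160 157 158 158 158 160 160 160 159 158 160
 159 159 159 160 157 158 157 159]
[[ 458.93 -164.28  155.  ]
 [ 459.09 -155.19  155.  ]
 [ 458.83 -146.08  155.  ]
 [ 458.91 -136.94  155.  ]
 [ 458.67 -127.74  155.  ]
 [ 458.87 -118.48  155.  ]
 [ 458.42 -109.14  155.  ]
 [ 458.54  -99.71  155.  ]
 [ 458.52  -90.18  155.  ]
 [ 457.97  -80.53  155.  ]
 [ 457.97  -70.74  155.  ]]
slope -0.011478495778879976 x at -110 458.5329334447905 458.01640113474093
tip 222 [[457.79 -54.58 166.  ]]
collar front 121 [[ 459.56 -170.05  163.  ]]
```

View pics/w1c.png

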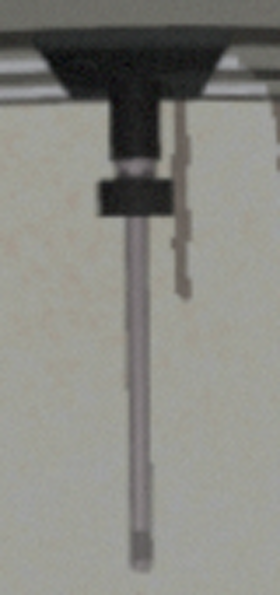

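Request:
apply_moves(
  plan=[-1,0.014,0.031,-0.02,4,-1,0.028,0.062,-0.04,8,-1,0.042,0.093,-0.06,12,-1,0.056,0.124,-0.08,16,-1,0.07,0.155,-0.1,20,-1,0.085,0.186,-0.12,24,-1,0.1,0.218,-0.14,26.3,-1,0.115,0.25,-0.16,26.3],
)

```text
clock: 2.32
position: [572.5, 139.4, 200.0]
ee_rot: [0.847, -0.531, -0.0, 0.0]
contact_force: [0.8, -0.4, 1.1]
gripper_width: 85.4
```

Request:
apply_moves(
  plan=[-1,0.015,0.035,-0.01,0,-1,0.0247,0.0553,-0.03,0,-1,0.0247,0.0553,-0.06,0,-1,0.0247,0.0553,-0.06,0],
)

```text
clock: 2.65
position: [593.4, 193.1, 134.1]
ee_rot: [0.847, -0.532, -0.004, 0.005]
contact_force: [-2.0, -0.6, -1.5]
gripper_width: 85.3
```

```bash
python3 - <<'E'
from h import *
import pickle
np.set_printoptions(precision=3,suppress=True)
s=arm.read_state();print(s['position'],s['ee_rot'])
d=snap('wrist','w2.png');pickle.dump((s,d),open('w2.pkl','wb'))
E
```

```text
[593.446 193.111 134.056] [ 0.847 -0.532 -0.004  0.005]
```

View pics/w2.png

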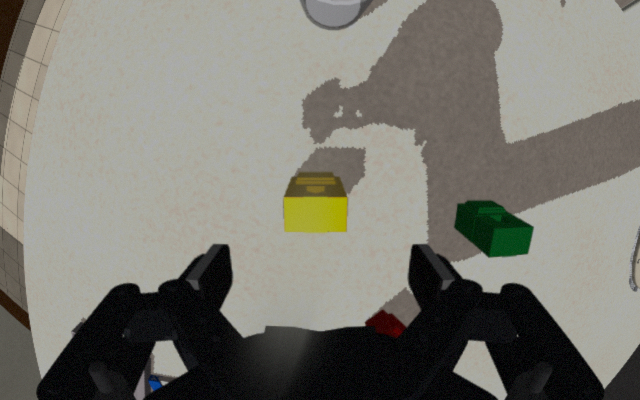

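Yellow's top face is at about (284..347, 196..232), square to the jaws; its back, with the boss, faces away (up in the image). I check the centre.

```bash
python3 - <<'E'
from h import *
import pickle
np.set_printoptions(precision=2,suppress=True)
s,d=pickle.load(open('w2.pkl','rb'))
P=wplane(s,d,[[284,195.5],[347.5,195.5],[347,231],[285,232]],74);print(P,P.mean(0))
e=(P[1]-P[0]);print(np.linalg.norm(e),np.degrees(np.arctan2(e[1],e[0])), np.linalg.norm(P[1]-P[2]))
E
```

```text
[[621.76 191.98  74.  ]
 [582.47 173.2   74.  ]
 [570.87 196.53  74.  ]
 [610.3  216.19  74.  ]] [596.35 194.47  74.  ]
43.54183103173195 -154.46264905010796 26.05032530789542
```

Request:
apply_moves(
  plan=[-1,0,-0.0005,-0.035,0,-1,0,-0.0005,-0.065,0,-1,0,-0.0005,-0.085,0,-1,0,-0.0005,-0.094,0,-1,0,-0.0005,-0.094,0,1,0,-0.0005,-0.094,0,1,0,-0.0005,-0.094,0,1,0,-0.0005,-0.094,0],
)

```text
clock: 3.37
position: [597.6, 194.9, 49.7]
ee_rot: [0.847, -0.531, 0.001, -0.002]
contact_force: [-0.0, 0.8, 1.0]
gripper_width: 51.7
```

Request:
apply_moves(
  plan=[1,0,0,0,0,1,0,0,0,0,1,0,0,0,0],
)

```text
clock: 3.62
position: [597.3, 195.0, 49.5]
ee_rot: [0.848, -0.531, 0.001, -0.001]
contact_force: [-1.7, -1.4, 6.9]
gripper_width: 42.8
```

Request:
apply_moves(
  plan=[1,0,0,0.01,0,1,0,0,0.035,0,1,0,0,0.07,0,1,-0.015,-0.02,0.1,-5,1,-0.03,-0.045,0.12,-10,1,-0.045,-0.07,0.14,-15,1,-0.06,-0.095,0.15,-20,1,-0.08,-0.12,0.15,-25.4],
)

```text
clock: 4.28
position: [517.4, 74.2, 200.9]
ee_rot: [0.709, -0.705, 0.002, -0.003]
contact_force: [0.3, -0.5, -0.4]
gripper_width: 43.0
```

Request:
apply_moves(
  plan=[1,-0.02,-0.03,0,0,1,-0.04,-0.055,0,0,1,-0.053,-0.075,-0.005,0,1,-0.0588,-0.0745,-0.02,0,1,-0.0588,-0.0745,-0.03,0,1,-0.0588,-0.0745,-0.03,0,1,-0.0588,-0.0745,-0.03,0],
)

```text
clock: 4.87
position: [457.4, -0.0, 167.7]
ee_rot: [0.71, -0.704, 0.0, 0.0]
contact_force: [0.0, -0.1, -0.8]
gripper_width: 42.9
```

```bash
python3 - <<'E'
from h import *
import pickle
np.set_printoptions(precision=3,suppress=True)
s=arm.read_state();print(s['position'],s['ee_rot'],s['joint_vel'],s['contact_force'])
d=snap('wrist','w3.png');pickle.dump((s,d),open('w3.pkl','wb'))
d=snap('side','s3.png');pickle.dump((s,d),open('s3.pkl','wb'))
a=d['color'][100:280,270:450,::-1];cv2.imwrite('pics/s3c.png',cv2.resize(a,None,fx=3.3,fy=3.3,interpolation=cv2.INTER_CUBIC))
E
```

```text
[457.4    -0.024 167.725] [ 0.71  -0.704  0.     0.   ] [ 0.004 -0.001  0.029  0.007  0.002  0.   ] [ 0.02  -0.077 -0.775]
```

View pics/w3.png

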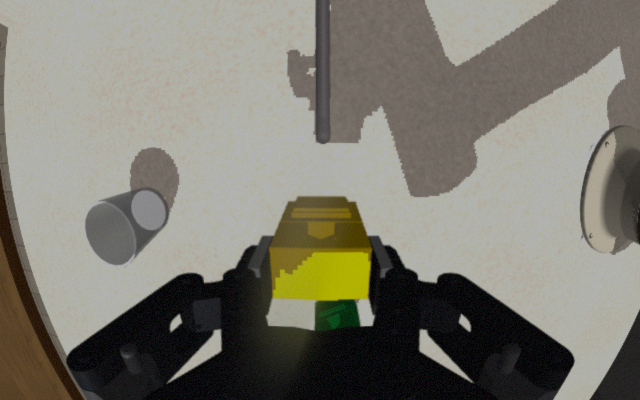

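View pics/s3c.png

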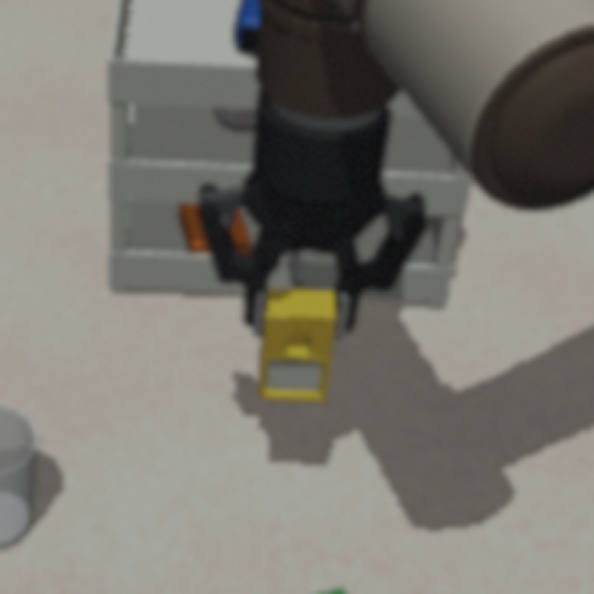

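Wrist view: rod end centre near (323,140), pod's top centre column ~321; the pod is gripped straight. I check the sideways offset and the pod height in hand.

```bash
python3 - <<'E'
from h import *
import pickle
np.set_printoptions(precision=2,suppress=True)
s,d=pickle.load(open('w3.pkl','rb'))
g=cv2.cvtColor(d['color'],cv2.COLOR_RGB2GRAY).astype(int)
for r in (20,50,80,110,130): print(r,g[r,308:340])
for r,a,b in((20,0,0),): pass
o,v=wray(s,d,[[271.5,247],[371,247],[370,298],[271,296]])
z=s['position'][2]-49.5+74
P=wplane(s,d,[[272.5,247.5],[370,247.5],[371,298],[267.5,296]],z);print(P,P.mean(0))
for r,c in((20,323),(50,323),(80,323),(110,323)):print(wplane(s,d,[[c,r]],155))
s,d=pickle.load(open('s3.pkl','rb'));Q=pts(d)
H=cv2.cvtColor(d['color'],cv2.COLOR_RGB2HSV);m=(H[...,0]>20)&(H[...,0]<34)&(H[...,1]>140)&(H[...,2]>60)
q=Q[m&(Q[...,2]>60)];t=q[(q[:,2]>np.percentile(q[:,2],98)-6)];print('top z',np.percentile(q[:,2],[1,50,95,99]),'x',q[:,0].min(),q[:,0].max())
f=q[q[:,2]<170];print(f.min(0),f.max(0))
E
```

```text
20 [174 176 177 176 176 178 170 115  71  60  62  66  72  79  86  90  86  79
  77  69  66  83 103 105 105 103 103 105 104 106 108 108]
50 [172 170 171 171 174 172 152  94  56  57  63  68  71  80  83  90  87  84
  76  73  67  72  93  99 106 105 106 107 108 109 109 109]
80 [109 111 111 112 110 109 106  95  56  64  70  71  75  79  83  87  88  82
  77  73  69  78  97 108 106 107 108 109 111 112 109 111]
110 [159 137 136 137 136 136 120  95  62  64  67  73  76  80  84  89  88  85
  81  79  73  82 108 108 111 111 116 114 111 112 110 109]
130 [175 177 176 174 174 172 141  97  67  65  70  69  75  78  76  81  81  84
  80  79  76  78  96 109 116 117 112 111 112 111 112 112]
[[478.9  -11.51 192.23]
 [437.18 -11.85 192.23]
 [434.76  14.09 192.23]
 [482.6   13.42 192.23]] [458.36   1.04 192.23]
[[ 457.97 -116.86  155.  ]]
[[ 457.84 -100.46  155.  ]]
[[457.72 -84.74 155.  ]]
[[457.58 -69.39 155.  ]]
top z [121.21 182.94 194.66 196.91] x 437.60216735263225 518.6102342497564
[438.36 -11.7  119.85] [478.39  15.76 169.98]
```

Request:
apply_moves(
  plan=[1,0.0003,-0.01,-0.01,0,1,0.0003,-0.02,-0.01,0,1,0.0004,-0.035,-0.01,0,1,0.0006,-0.05,-0.01,0,1,0.0007,-0.065,-0.01,0,1,0.0009,-0.08,-0.01,0,1,0.0011,-0.095,-0.01,0,1,0.0012,-0.11,-0.01,0],
)

```text
clock: 5.63
position: [459.1, -110.9, 158.0]
ee_rot: [0.71, -0.704, 0.0, -0.0]
contact_force: [-0.1, 0.1, -0.7]
gripper_width: 42.7
```

Request:
apply_moves(
  plan=[1,0.0001,-0.015,0,0,1,0.0003,-0.03,0,0,1,0.0003,-0.03,-0.002,0,1,0.0003,-0.03,-0.004,0,1,0.0003,-0.03,-0.006,0,1,0.0003,-0.03,-0.008,0,1,0.0003,-0.03,-0.009,0,1,0.0003,-0.03,-0.01,0],
)

```text
clock: 6.3
position: [459.0, -139.5, 147.2]
ee_rot: [0.71, -0.704, -0.0, 0.0]
contact_force: [-0.5, 0.6, -2.0]
gripper_width: 42.9
```

Request:
apply_moves(
  plan=[1,0,0,-0.0005,0,1,0,0,-0.001,0,1,0,0,-0.0015,0],
)

```text
clock: 6.55
position: [458.9, -139.7, 146.3]
ee_rot: [0.71, -0.704, -0.0, 0.0]
contact_force: [-2.2, 3.0, 6.7]
gripper_width: 43.0
```

Request:
apply_moves(
  plan=[1,0,0,-0.0005,0,1,0,0,-0.001,0],
)

```text
clock: 6.72
position: [459.0, -139.8, 146.2]
ee_rot: [0.71, -0.704, 0.0, 0.0]
contact_force: [-3.9, 3.7, 11.8]
gripper_width: 42.6
```

Request:
apply_moves(
  plan=[1,0,0,0.0018,0,1,0,-0.002,0.0018,0,1,0,-0.004,0.0018,0,1,0,-0.006,0.0018,0,1,0,-0.008,0.0018,0,1,0.0001,-0.01,0.0018,0,1,0.0001,-0.011,0.0018,0,1,0.0001,-0.012,0.0018,0],
)

```text
clock: 7.38
position: [459.0, -152.2, 146.5]
ee_rot: [0.71, -0.704, -0.0, 0.0]
contact_force: [0.1, 0.0, -0.2]
gripper_width: 42.9
```

Request:
apply_moves(
  plan=[1,0,-0.001,0,0,1,0,-0.002,0,0],
)

```text
clock: 7.55
position: [459.1, -154.1, 146.6]
ee_rot: [0.71, -0.704, 0.0, -0.0]
contact_force: [0.2, 0.1, -0.5]
gripper_width: 42.7
```

Request:
apply_moves(
  plan=[1,0,-0.001,0,0,1,0,-0.002,0,0],
)

```text
clock: 7.72
position: [459.2, -156.1, 146.6]
ee_rot: [0.71, -0.704, 0.0, -0.0]
contact_force: [0.4, -0.0, -1.0]
gripper_width: 42.7
```

Request:
apply_moves(
  plan=[1,0,-0.0005,0,0,1,0,-0.001,0,0],
)

```text
clock: 7.88
position: [459.1, -156.9, 146.6]
ee_rot: [0.71, -0.704, -0.0, -0.0]
contact_force: [0.0, 3.1, 0.9]
gripper_width: 43.1
```

Request:
apply_moves(
  plan=[1,0,-0.0005,0,0,1,0,-0.001,0,0],
)

```text
clock: 8.05
position: [459.2, -157.0, 146.6]
ee_rot: [0.71, -0.704, -0.0, -0.001]
contact_force: [-0.6, 9.0, 1.7]
gripper_width: 43.0
```

Request:
apply_moves(
  plan=[1,0,-0.0005,0,0,1,0,-0.001,0,0],
)

```text
clock: 8.22
position: [459.2, -157.0, 146.7]
ee_rot: [0.71, -0.704, -0.001, -0.001]
contact_force: [-1.5, 14.1, 3.2]
gripper_width: 42.7
```

Request:
apply_moves(
  plan=[1,0,0.001,-0.0003,0,1,0,0.0018,-0.0006,0,1,0,0.0018,-0.0006,0],
)

```text
clock: 8.47
position: [459.2, -156.9, 146.5]
ee_rot: [0.71, -0.704, 0.0, -0.0]
contact_force: [-2.1, 3.1, 3.9]
gripper_width: 43.0
```

Request:
apply_moves(
  plan=[0,0,0,0,0,-0.4,0,0,0,0,-0.4,0,0,0,0,-0.4,0,0,0,0,-0.4,0,0,0.01,0,-0.4,0,0,0.03,0,-0.4,0,0,0.055,0,-1,0,0.02,0.08,0],
)

```text
clock: 9.13
position: [458.7, -138.8, 226.2]
ee_rot: [0.709, -0.705, -0.0, 0.001]
contact_force: [0.7, -0.3, -0.3]
gripper_width: 70.5
```

```bash
python3 - <<'E'
from h import *
import pickle
np.set_printoptions(precision=3,suppress=True)
s=arm.read_state();print(s['position'],s['ee_rot'],s['joint_vel'],s['contact_force'],s['gripper_width'])
d=snap('wrist','w4.png');pickle.dump((s,d),open('w4.pkl','wb'))
E
```

```text
[ 458.701 -138.821  226.173] [ 0.709 -0.705 -0.     0.001] [ 0.567 -0.424  0.319 -0.008 -0.714 -0.567] [ 0.725 -0.293 -0.262] 70.49883621255401
```

View pics/w4.png

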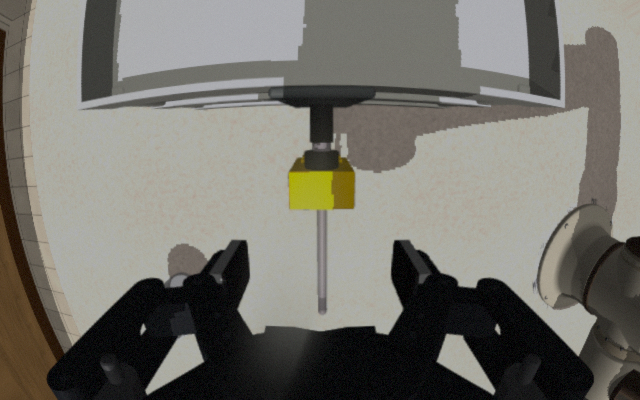

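Request:
apply_moves(
  plan=[-1,-0.001,0.038,0.005,3,-1,-0.004,0.077,0.005,6,-1,-0.007,0.116,0,9,-1,-0.011,0.154,-0.01,12,-1,-0.014,0.191,-0.025,16,-1,-0.017,0.227,-0.04,20,-1,-0.02,0.26,-0.06,24,-1,-0.021,0.284,-0.086,24],
)

```text
clock: 9.85
position: [438.8, 149.7, 140.5]
ee_rot: [0.842, -0.539, 0.001, -0.002]
contact_force: [0.3, 1.0, -0.1]
gripper_width: 85.0
```

Request:
apply_moves(
  plan=[-1,0,0,0,0,-1,0,0,0,0,-1,0,0,0,0],
)

```text
clock: 10.1
position: [438.4, 146.6, 140.1]
ee_rot: [0.841, -0.541, 0.0, 0.0]
contact_force: [-0.1, -0.7, 0.8]
gripper_width: 85.4
```

```bash
python3 - <<'E'
from h import *
import pickle
np.set_printoptions(precision=3,suppress=True)
s=arm.read_state();print(s['position'],s['ee_rot'],s['joint_vel'],s['contact_force'],s['gripper_width'])
d=snap('wrist','w5.png');pickle.dump((s,d),open('w5.pkl','wb'))
H=cv2.cvtColor(d['color'],cv2.COLOR_RGB2HSV);m=((H[...,0]>50)&(H[...,0]<75)&(H[...,1]>140)&(H[...,2]>95)).astype(np.uint8)
n,l,st,c=cv2.connectedComponentsWithStats(m);print(st[1:][st[1:,4]>100])
for v in (70,85,95,110,125):print(v,((H[...,0]>50)&(H[...,0]<75)&(H[...,1]>140)&(H[...,2]>v)).sum())
E
```

```text
[438.393 146.623 140.147] [ 0.841 -0.541  0.     0.   ] [-0.021 -0.022  0.008  0.001 -0.    -0.001] [-0.134 -0.711  0.77 ] 85.37580874691993
[[314 196  38  33 981]]
70 1044
85 1035
95 1035
110 1023
125 900
```

View pics/w5.png

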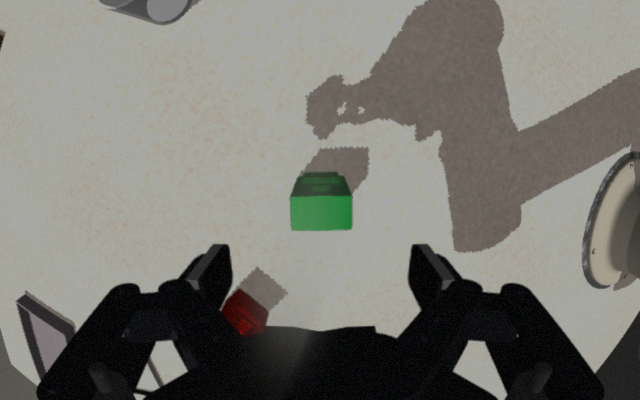

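Green's top face spans (291..352, 195..230), square to the jaws.

```bash
python3 - <<'E'
from h import *
import pickle
np.set_printoptions(precision=2,suppress=True)
s,d=pickle.load(open('w5.pkl','rb'))
P=wplane(s,d,[[291,194.5],[352,194.5],[352,230],[291,230.5]],74);print(P.mean(0))
e=(P[1]-P[0]);print(np.linalg.norm(e),np.degrees(np.arctan2(-e[1],-e[0])), np.linalg.norm(P[1]-P[2]))
E
```

```text
[438.04 147.6   74.  ]
43.029798157168734 24.49628252089361 26.761844259633246
```

Request:
apply_moves(
  plan=[-1,0,0.0005,-0.035,0,-1,0,0.0005,-0.065,0,-1,0,0.0005,-0.085,0,-1,0,0.0005,-0.093,0,0,0,0.0005,-0.093,0,1,0,0.0005,-0.093,0,1,0,0.0005,-0.093,0,1,0,0.0005,-0.093,0],
)

```text
clock: 10.82
position: [439.5, 148.1, 49.0]
ee_rot: [0.841, -0.541, 0.001, -0.002]
contact_force: [1.5, 1.8, -1.0]
gripper_width: 43.1
```

Request:
apply_moves(
  plan=[1,0,0,0,0,1,0,0,0,0,1,0,0,0,0,1,0,0,0,0],
)

```text
clock: 11.15
position: [439.5, 148.2, 48.9]
ee_rot: [0.841, -0.541, 0.001, -0.002]
contact_force: [-0.7, 0.9, 7.7]
gripper_width: 43.0
```

Request:
apply_moves(
  plan=[1,0,0,0.01,0,1,0,0,0.035,0,1,0,0,0.07,-5,1,0.005,-0.025,0.095,-10,1,0.01,-0.055,0.115,-15,1,0.014,-0.09,0.12,-20,1,0.0194,-0.12,0.12,-24,1,0.0194,-0.14,0.115,-24],
)

```text
clock: 11.82
position: [458.7, 5.8, 164.2]
ee_rot: [0.709, -0.705, 0.001, -0.002]
contact_force: [1.0, 0.7, -0.3]
gripper_width: 43.1
```

Request:
apply_moves(
  plan=[1,0,-0.0073,-0.005,0,1,0,-0.0073,-0.005,0,1,0,-0.0073,-0.005,0],
)

```text
clock: 12.07
position: [457.2, 0.1, 156.9]
ee_rot: [0.71, -0.704, -0.0, 0.0]
contact_force: [-0.1, 1.2, 0.5]
gripper_width: 43.0
```

```bash
python3 - <<'E'
from h import *
import pickle
np.set_printoptions(precision=3,suppress=True)
s=arm.read_state();print(s['position'],s['ee_rot'],s['joint_vel'],s['contact_force'],s['gripper_width'])
d=snap('wrist','w6.png');pickle.dump((s,d),open('w6.pkl','wb'))
E
```

```text
[457.217   0.076 156.943] [ 0.71  -0.704 -0.     0.   ] [0.023 0.    0.014 0.004 0.    0.   ] [-0.12   1.196  0.478] 43.04755317256183
```

View pics/w6.png

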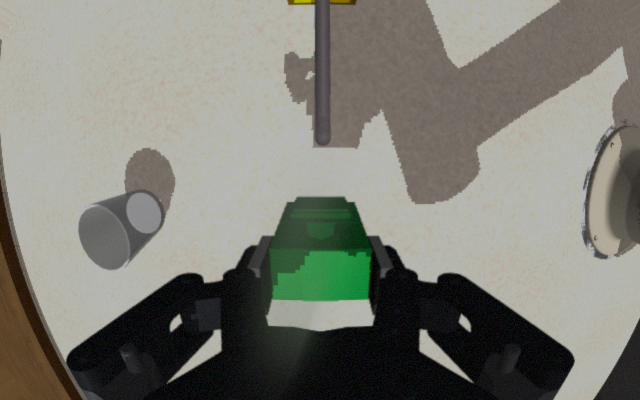

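Request:
apply_moves(
  plan=[1,0.0002,-0.015,0,0,1,0.0004,-0.03,0,0,1,0.0005,-0.045,0,0,1,0.0006,-0.06,0,0,1,0.0008,-0.075,0,0,1,0.001,-0.09,0,0,1,0.0012,-0.105,0,0,1,0.0013,-0.116,0,0],
)

```text
clock: 12.78
position: [459.3, -115.7, 157.2]
ee_rot: [0.711, -0.704, 0.0, -0.0]
contact_force: [0.9, 0.3, -0.0]
gripper_width: 43.0
```

Request:
apply_moves(
  plan=[1,0,-0.001,-0.001,0,1,0,-0.001,-0.003,0,1,0,-0.001,-0.005,0,1,0,-0.001,-0.007,0,1,0,-0.001,-0.009,0,1,0,-0.001,-0.01,0,1,0,-0.001,-0.0105,0,1,0,-0.001,-0.011,0],
)

```text
clock: 13.45
position: [458.7, -116.8, 146.1]
ee_rot: [0.71, -0.704, -0.0, 0.0]
contact_force: [-0.9, 2.2, 3.8]
gripper_width: 43.4
```

Request:
apply_moves(
  plan=[1,0,0,-0.0005,0,1,0,0,-0.001,0,1,0,0,-0.0015,0],
)

```text
clock: 13.7
position: [458.7, -116.8, 145.9]
ee_rot: [0.71, -0.704, 0.0, 0.0]
contact_force: [-5.2, 4.0, 12.9]
gripper_width: 43.3
```

Request:
apply_moves(
  plan=[1,-0.0005,0,0.0015,0,1,-0.0005,-0.002,0.0015,0,1,-0.0005,-0.004,0.0015,0,1,-0.0004,-0.006,0.0015,0,1,-0.0004,-0.007,0.0015,0],
)

```text
clock: 14.12
position: [458.2, -124.3, 145.7]
ee_rot: [0.71, -0.704, -0.0, 0.0]
contact_force: [0.8, -0.9, -0.3]
gripper_width: 42.9
```

Request:
apply_moves(
  plan=[1,0,-0.001,0,0,1,0,-0.002,0,0],
)

```text
clock: 14.28
position: [458.3, -126.2, 145.8]
ee_rot: [0.71, -0.704, -0.0, 0.0]
contact_force: [-0.0, -0.7, -0.1]
gripper_width: 43.0
```

Request:
apply_moves(
  plan=[1,0,-0.001,0,0,1,0,-0.002,0,0],
)

```text
clock: 14.45
position: [458.3, -128.1, 145.9]
ee_rot: [0.71, -0.704, -0.0, 0.0]
contact_force: [-0.0, -0.4, 0.1]
gripper_width: 43.5
```

Request:
apply_moves(
  plan=[1,0,-0.001,0,0,1,0,-0.002,0,0],
)

```text
clock: 14.62
position: [458.4, -130.0, 146.0]
ee_rot: [0.71, -0.704, -0.0, 0.0]
contact_force: [0.6, 0.2, -1.2]
gripper_width: 43.1
```

Past the rim height without resistance, so the boss is inside the recess. Next, the final push.

Request:
apply_moves(
  plan=[1,0,-0.0005,0,0,1,0,-0.001,0,0],
)

```text
clock: 14.78
position: [458.4, -131.0, 146.0]
ee_rot: [0.71, -0.704, 0.0, -0.0]
contact_force: [-0.6, 0.2, -0.3]
gripper_width: 42.7
```

Request:
apply_moves(
  plan=[1,0,-0.0005,0,0,1,0,-0.001,0,0],
)

```text
clock: 14.95
position: [458.4, -131.2, 146.0]
ee_rot: [0.71, -0.704, -0.0, -0.001]
contact_force: [-1.0, 7.0, 2.0]
gripper_width: 43.0
```

Request:
apply_moves(
  plan=[1,0,-0.0005,0,0,1,0,-0.001,0,0],
)

```text
clock: 15.12
position: [458.4, -131.2, 146.0]
ee_rot: [0.71, -0.704, -0.001, -0.001]
contact_force: [-2.5, 12.3, 3.1]
gripper_width: 43.2
```

Request:
apply_moves(
  plan=[1,0,0,0,0,1,0,0.0008,-0.0002,0,1,0,0.0015,-0.0005,0,1,0,0.0015,-0.0005,0],
)

```text
clock: 15.45
position: [458.5, -131.2, 145.8]
ee_rot: [0.71, -0.704, 0.0, -0.0]
contact_force: [-1.1, 4.3, 2.3]
gripper_width: 42.9
```

Request:
apply_moves(
  plan=[0,0,0,0,0,-0.4,0,0,0,0,-0.4,0,0,0,0,-0.4,0,0,0,0,-0.4,0,0,0.01,0,-0.4,0,0,0.03,0,-0.4,0,0,0.055,0,-1,0,0.02,0.08,0],
)

```text
clock: 16.12
position: [457.9, -113.1, 225.8]
ee_rot: [0.709, -0.705, -0.0, 0.001]
contact_force: [1.2, 0.7, 0.2]
gripper_width: 70.4
```

```bash
python3 - <<'E'
from h import *
import pickle
np.set_printoptions(precision=3,suppress=True)
s=arm.read_state();print(s['position'],s['ee_rot'],s['contact_force'],s['gripper_width'])
d=snap('wrist','w7.png');pickle.dump((s,d),open('w7.pkl','wb'))
E
```

```text
[ 457.921 -113.123  225.85 ] [ 0.709 -0.705 -0.     0.001] [1.198 0.661 0.206] 70.3754677272436
```

View pics/w7.png

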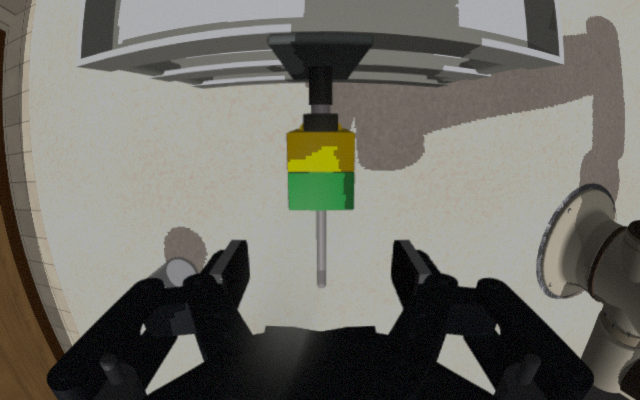

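Request:
apply_moves(
  plan=[-1,0,0.038,0.005,-3,-1,0,0.077,0.005,-6,-1,0,0.116,0.005,-9,-1,0,0.155,0,-12,-1,0,0.194,0,-15,-1,0,0.233,0,-18,-1,0,0.272,0,-22,-1,0,0.31,0,-22],
)

```text
clock: 16.83
position: [458.1, 200.2, 225.5]
ee_rot: [-0.562, 0.827, -0.0, 0.0]
contact_force: [2.1, -0.4, 0.4]
gripper_width: 85.5
```

Request:
apply_moves(
  plan=[-1,0,0.034,-0.02,0,-1,0,0.065,-0.04,0,-1,0,0.09,-0.065,0,-1,0,0.1037,-0.0855,0,-1,0,0.1037,-0.0855,0,-1,0,0.1037,-0.0855,0,-1,0,0.1037,-0.0855,0],
)

```text
clock: 17.42
position: [458.8, 301.9, 140.6]
ee_rot: [-0.563, 0.827, -0.0, 0.0]
contact_force: [1.0, -0.0, 0.6]
gripper_width: 85.7
```

```bash
python3 - <<'E'
from h import *
import pickle
np.set_printoptions(precision=3,suppress=True)
s=arm.read_state();print(s['position'],s['ee_rot'],s['contact_force'],s['gripper_width'])
d=snap('wrist','w8.png');pickle.dump((s,d),open('w8.pkl','wb'))
E
```

```text
[458.836 301.923 140.561] [-0.563  0.827 -0.     0.   ] [ 1.014 -0.033  0.621] 85.65728457600396
```

View pics/w8.png

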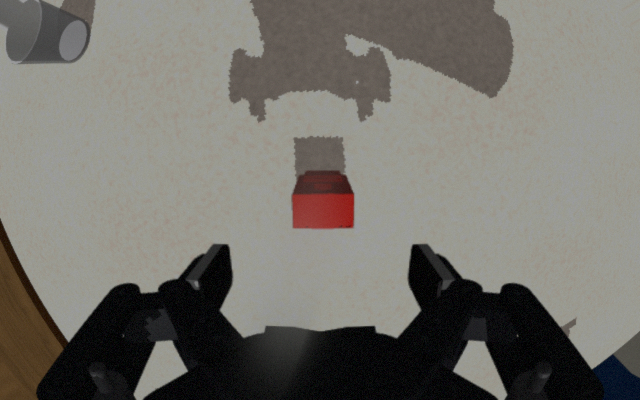

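Red's top face spans (292..353, 193..228), square to the jaws.

```bash
python3 - <<'E'
from h import *
import pickle
np.set_printoptions(precision=2,suppress=True)
s,d=pickle.load(open('w8.pkl','rb'))
P=wplane(s,d,[[292,193.5],[353,193.5],[353.5,228],[292.5,228]],74);print(P.mean(0))
e=(P[1]-P[0]);print(np.linalg.norm(e),np.degrees(np.arctan2(-e[1],-e[0])), np.linalg.norm(P[1]-P[2]))
E
```

```text
[458.23 303.17  74.  ]
43.08441546000075 -21.505459651947543 26.015234930790136
```

Request:
apply_moves(
  plan=[-1,0,0.001,-0.035,0,-1,0,0.001,-0.065,0,-1,0,0.001,-0.085,0,-1,0,0.001,-0.093,0,0,0,0.001,-0.093,0,1,0,0.001,-0.093,0,1,0,0.001,-0.093,0,1,0,0.001,-0.093,0],
)

```text
clock: 18.13
position: [459.6, 304.4, 49.4]
ee_rot: [-0.563, 0.827, 0.0, 0.002]
contact_force: [0.6, 1.1, -0.8]
gripper_width: 42.8
```

Request:
apply_moves(
  plan=[1,0,0,0,0,1,0,0,0,0,1,0,0,0,0,1,0,0,0,0],
)

```text
clock: 18.47
position: [459.6, 304.5, 49.2]
ee_rot: [-0.563, 0.826, 0.0, 0.002]
contact_force: [-0.4, -0.6, 6.8]
gripper_width: 43.0
```

Request:
apply_moves(
  plan=[1,0,0,0.01,0,1,0,0,0.035,0,1,0,-0.01,0.07,5,1,0,-0.035,0.1,10,1,0,-0.07,0.115,15,1,0,-0.105,0.12,20,1,-0.0009,-0.143,0.12,22,1,-0.0009,-0.18,0.12,22],
)

```text
clock: 19.13
position: [456.9, 121.8, 168.5]
ee_rot: [0.711, -0.703, 0.0, -0.001]
contact_force: [0.6, -0.7, -1.3]
gripper_width: 42.6
```

Request:
apply_moves(
  plan=[1,0,-0.036,0,0,1,0,-0.07,0,0,1,0,-0.098,-0.003,0,1,0,-0.115,-0.007,0,1,0,-0.1232,-0.01,0,1,0,-0.1232,-0.01,0,1,0,-0.1232,-0.01,0,1,0,-0.1232,-0.01,0],
)

```text
clock: 19.8
position: [457.8, 0.8, 157.4]
ee_rot: [0.71, -0.704, 0.0, -0.0]
contact_force: [0.1, 0.1, -0.4]
gripper_width: 43.3
```

```bash
python3 - <<'E'
from h import *
import pickle
np.set_printoptions(precision=3,suppress=True)
s=arm.read_state();print(s['position'],s['ee_rot'],s['contact_force'],s['gripper_width'])
d=snap('wrist','w9.png');pickle.dump((s,d),open('w9.pkl','wb'))
E
```

```text
[457.779   0.829 157.382] [ 0.71  -0.704  0.    -0.   ] [ 0.091  0.076 -0.364] 43.26833301767587
```

View pics/w9.png

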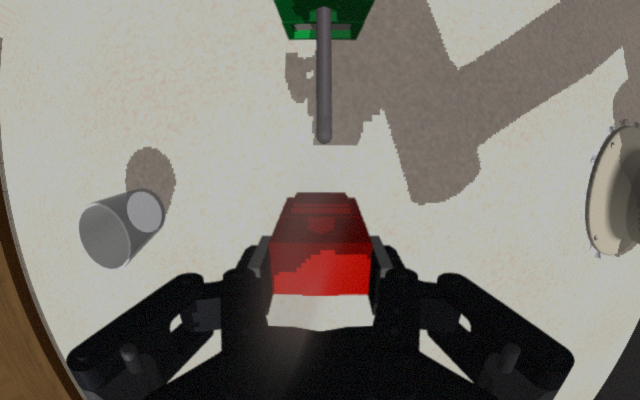

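Request:
apply_moves(
  plan=[1,0.0001,-0.012,0,0,1,0.0001,-0.025,0,0,1,0.0002,-0.04,0,0,1,0.0003,-0.055,0,0,1,0.0004,-0.07,0,0,1,0.0005,-0.083,0,0,1,0.0005,-0.091,0,0,1,0.0005,-0.091,0,0],
)

```text
clock: 20.52
position: [458.2, -91.1, 157.0]
ee_rot: [0.71, -0.704, 0.0, 0.0]
contact_force: [-0.7, 0.7, 0.8]
gripper_width: 43.0
```

Request:
apply_moves(
  plan=[1,0,0,-0.001,0,1,0,0,-0.003,0,1,0,0,-0.005,0,1,0,0,-0.007,0,1,0,0,-0.009,0,1,0,0,-0.01,0,1,0,0,-0.0105,0,1,0,0,-0.011,0],
)

```text
clock: 21.18
position: [457.9, -90.9, 145.9]
ee_rot: [0.71, -0.704, -0.0, 0.0]
contact_force: [-0.5, -0.0, 0.8]
gripper_width: 43.1
```

Request:
apply_moves(
  plan=[1,0,0,-0.0005,0,1,0,0,-0.001,0],
)

```text
clock: 21.35
position: [457.9, -91.0, 145.7]
ee_rot: [0.71, -0.704, 0.0, 0.0]
contact_force: [-3.9, 1.5, 7.8]
gripper_width: 43.0
```

Request:
apply_moves(
  plan=[1,-0.0004,0,0.0009,0,1,-0.0004,-0.002,0.0009,0,1,-0.0004,-0.004,0.0009,0,1,-0.0003,-0.006,0.0009,0,1,-0.0003,-0.007,0.0009,0],
)

```text
clock: 21.77
position: [457.6, -98.3, 145.7]
ee_rot: [0.71, -0.704, -0.0, 0.0]
contact_force: [0.5, 0.0, -0.3]
gripper_width: 43.2
```

Request:
apply_moves(
  plan=[1,0,-0.001,0,0,1,0,-0.002,0,0],
)

```text
clock: 21.93
position: [457.6, -100.2, 145.8]
ee_rot: [0.71, -0.704, -0.0, 0.0]
contact_force: [-0.8, 0.0, -1.1]
gripper_width: 43.1
```

Request:
apply_moves(
  plan=[1,0,-0.001,0,0,1,0,-0.002,0,0],
)

```text
clock: 22.1
position: [457.7, -102.1, 145.9]
ee_rot: [0.71, -0.704, -0.0, -0.0]
contact_force: [0.0, 0.6, -0.6]
gripper_width: 43.0
```

Request:
apply_moves(
  plan=[1,0,-0.001,0,0,1,0,-0.0015,0,0],
)

```text
clock: 22.27
position: [457.7, -102.5, 145.9]
ee_rot: [0.71, -0.704, -0.001, -0.001]
contact_force: [-1.4, 8.7, 1.4]
gripper_width: 42.8
```

Resistance came about 2 mm early (-102.5 against the expected -104.5). I look before pushing further.

```bash
python3 - <<'E'
from h import *
import pickle
np.set_printoptions(precision=3,suppress=True)
s=arm.read_state();print(s['position'],s['contact_force'],s['wrist_torque'])
d=snap('wrist');pickle.dump((s,d),open('w10.pkl','wb'))
a=d['color'][90:320,220:420,::-1];cv2.imwrite('pics/w10.png',cv2.resize(a,None,fx=2.6,fy=2.6,interpolation=cv2.INTER_CUBIC))
d=snap('side');pickle.dump((s,d),open('s10.pkl','wb'))
a=d['color'][110:230,300:440,::-1];cv2.imwrite('pics/s10.png',cv2.resize(a,None,fx=4,fy=4,interpolation=cv2.INTER_CUBIC))
E
```

```text
[ 457.72  -102.475  145.879] [-1.413  8.665  1.444] [2.389 0.333 0.101]
```

View pics/w10.png

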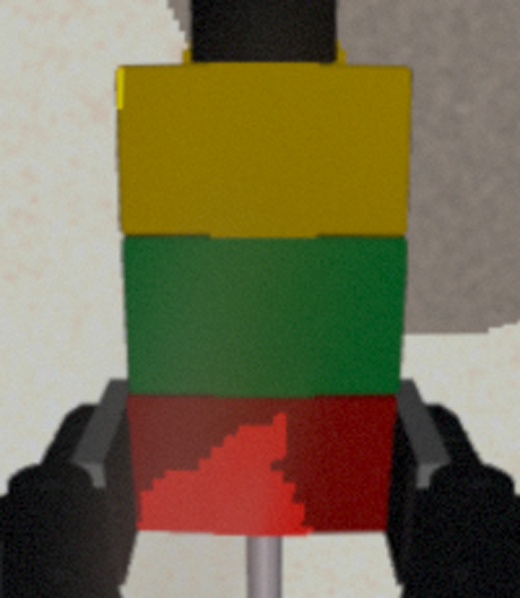

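View pics/s10.png

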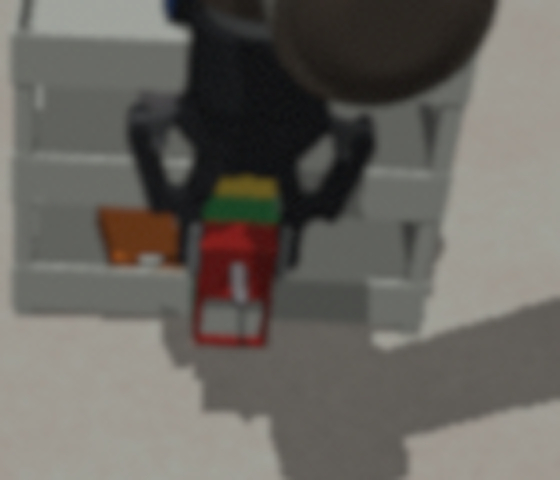

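```bash
python3 - <<'E'
from h import *
import pickle
np.set_printoptions(precision=2,suppress=True)
s,d=pickle.load(open('w10.pkl','rb'))
P=wplane(s,d,[[321,115.4],[321,180.8],[321,241.9],[321,294.6]],170);print(P,np.diff(P[:,1]))
s,d=pickle.load(open('w7.pkl','rb'))
g=d['color'][:,321].astype(int);print([ (r,tuple(g[r])) for r in list(range(125,132))+list(range(168,176))+list(range(205,214))])
s,d=pickle.load(open('w10.pkl','rb'))
g=d['color'][:,300].astype(int);print([ (r,tuple(g[r])) for r in list(range(112,118))+list(range(177,185))+list(range(238,247))+list(range(290,299))])
E
```

```text
[[ 458.93 -168.93  170.  ]
 [ 458.72 -143.1   170.  ]
 [ 458.49 -116.81  170.  ]
 [ 458.24  -90.32  170.  ]] [25.83 26.29 26.49]
[(125, (np.int64(31), np.int64(33), np.int64(24))), (126, (np.int64(38), np.int64(36), np.int64(34))), (127, (np.int64(34), np.int64(30), np.int64(26))), (128, (np.int64(32), np.int64(32), np.int64(27))), (129, (np.int64(34), np.int64(30), np.int64(25))), (130, (np.int64(37), np.int64(38), np.int64(29))), (131, (np.int64(60), np.int64(54), np.int64(27))), (168, (np.int64(166), np.int64(172), np.int64(1))), (169, (np.int64(166), np.int64(168), np.int64(0))), (170, (np.int64(167), np.int64(168), np.int64(6))), (171, (np.int64(143), np.int64(154), np.int64(26))), (172, (np.int64(99), np.int64(139), np.int64(52))), (173, (np.int64(60), np.int64(136), np.int64(65))), (174, (np.int64(56), np.int64(136), np.int64(67))), (175, (np.int64(61), np.int64(139), np.int64(68))), (205, (np.int64(68), np.int64(143), np.int64(80))), (206, (np.int64(61), np.int64(140), np.int64(75))), (207, (np.int64(68), np.int64(143), np.int64(80))), (208, (np.int64(66), np.int64(143), np.i
[... 1240 characters left out ...]
 np.int64(40))), (243, (np.int64(102), np.int64(55), np.int64(44))), (244, (np.int64(107), np.int64(52), np.int64(39))), (245, (np.int64(107), np.int64(48), np.int64(41))), (246, (np.int64(110), np.int64(51), np.int64(42))), (290, (np.int64(177), np.int64(61), np.int64(53))), (291, (np.int64(176), np.int64(58), np.int64(51))), (292, (np.int64(179), np.int64(63), np.int64(58))), (293, (np.int64(177), np.int64(64), np.int64(56))), (294, (np.int64(173), np.int64(90), np.int64(84))), (295, (np.int64(176), np.int64(143), np.int64(132))), (296, (np.int64(182), np.int64(175), np.int64(162))), (297, (np.int64(186), np.int64(181), np.int64(171))), (298, (np.int64(185), np.int64(183), np.int64(173)))]
```

Seams measured across the tops: 25.8, 26.3, 26.5 mm (78.6 total, 78 ideal). The pack therefore looks closed and the offset comes from red's position in the hand. I push slightly firmer to confirm.

Request:
apply_moves(
  plan=[1,0,-0.0005,0,0,1,0,-0.001,0,0],
)

```text
clock: 22.53
position: [457.7, -102.5, 145.9]
ee_rot: [0.71, -0.704, -0.001, -0.001]
contact_force: [-2.2, 12.9, 3.0]
gripper_width: 43.0
```

Request:
apply_moves(
  plan=[1,0,0,0,0,1,0,0.0008,-0.0002,0,1,0,0.0015,-0.0004,0,1,0,0.0015,-0.0004,0],
)

```text
clock: 22.87
position: [457.8, -102.4, 145.7]
ee_rot: [0.71, -0.704, -0.0, -0.0]
contact_force: [-0.3, 4.7, 1.6]
gripper_width: 43.0
```

Request:
apply_moves(
  plan=[0,0,0,0,0,-0.4,0,0,0,0,-0.4,0,0,0,0,-0.4,0,0,0,0,-0.4,0,0,0.01,0,-0.4,0,0,0.03,0,-0.4,0,0,0.055,0,-0.6,0,0,0.08,0],
)

```text
clock: 23.53
position: [457.1, -103.5, 226.0]
ee_rot: [0.71, -0.704, -0.0, 0.001]
contact_force: [1.7, 1.0, -0.4]
gripper_width: 67.9
```

Request:
apply_moves(
  plan=[-1,0,0,0.03,0,-1,0,0,0.06,0,-1,0,0,0.08,0,-1,0,0,0.08,0,-1,0,0,0.08,0],
)

```text
clock: 23.95
position: [457.9, -103.2, 306.5]
ee_rot: [0.71, -0.704, 0.001, -0.001]
contact_force: [-0.8, 0.5, -1.0]
gripper_width: 85.5
```

```bash
python3 - <<'E'
from h import *
import pickle
np.set_printoptions(precision=3,suppress=True)
s=arm.read_state();print(s['position'],s['contact_force'],s['wrist_torque'])
d=snap('wrist');pickle.dump((s,d),open('w11.pkl','wb'))
a=d['color'][60:320,220:420,::-1];cv2.imwrite('pics/w11.png',cv2.resize(a,None,fx=2.3,fy=2.3,interpolation=cv2.INTER_CUBIC))
d=snap('side');pickle.dump((s,d),open('s11.pkl','wb'))
a=d['color'][110:230,300:440,::-1];cv2.imwrite('pics/s11.png',cv2.resize(a,None,fx=4,fy=4,interpolation=cv2.INTER_CUBIC))
E
```

```text
[ 457.946 -103.195  306.495] [-0.814  0.462 -0.97 ] [ 0.022  0.05  -0.03 ]
```

View pics/w11.png

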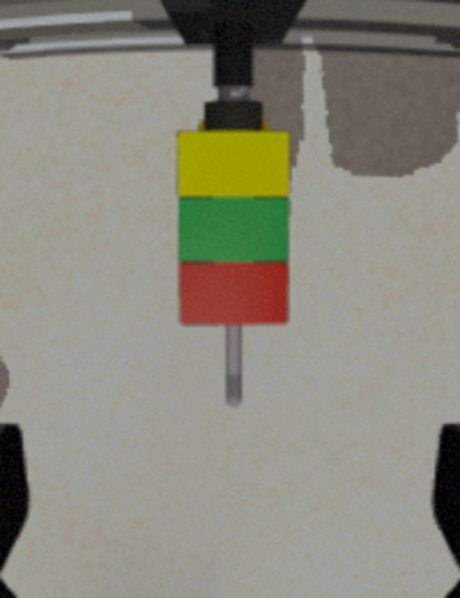

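View pics/s11.png

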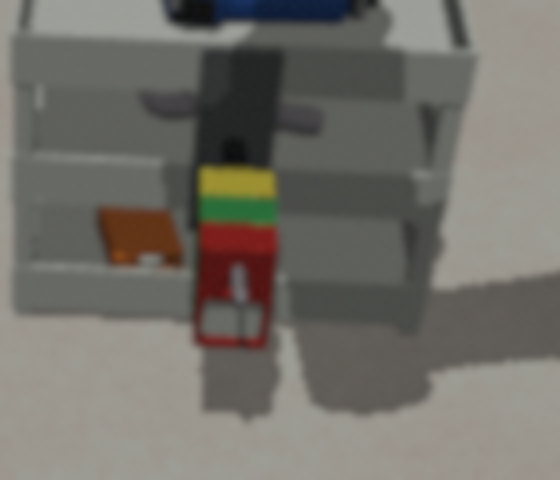

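```bash
python3 - <<'E'
from h import *
import pickle
np.set_printoptions(precision=2,suppress=True)
s,d=pickle.load(open('w11.pkl','rb'))
P=wplane(s,d,[[321,117],[321,145.65],[321,173.9],[321,200.9]],170);print(P,np.diff(P[:,1]))
d=snap('top');Q=pts(d);H=cv2.cvtColor(d['color'],cv2.COLOR_RGB2HSV)
for n,lo,hi in(('y',20,34),('g',50,75),('r',174,180)):
    m=(((H[...,0]>lo)&(H[...,0]<hi))|((n=='r')&(H[...,0]<6)))&(H[...,1]>120)&(Q[...,2]>165)&(Q[...,2]<177)&(Q[...,1]<-60)&(Q[...,1]>-200)
    q=Q[m];print(n,len(q),q.mean(0) if len(q) else 0)
print(arm.job_done(), arm.read_state()['clock'])
E
```

```text
[[ 459.09 -168.95  170.  ]
 [ 458.88 -142.85  170.  ]
 [ 458.66 -116.67  170.  ]
 [ 458.45  -90.81  170.  ]] [26.1  26.18 25.86]
y 0 0
g 0 0
r 0 0
the job is handed in; nothing more can be done
the job is handed in; nothing more can be done
```

All three pods hang on the hook with their backs to the rack: yellow against the collar, green nested into it, red at the front. The job was handed in with the clock at about 24 s of the 72 s allowed.

- **Pushes:** each pod was lowered slowly onto the rod and pushed home. The last force read before release was about 14 N (yellow), 12 N (green) and 13 N (red), well under the 25 N limit. The wrist reading includes about 1 N of noise.
- **Final check, wrist view after release:** across the pod tops, edge to edge, I measured 26.1, 26.2 and 25.9 mm (26 mm is ideal). No gap was visible, and the gripper was well clear above.
- **Disagreement:** red met resistance about 2 mm earlier than I expected from the gripper position. The wrist-camera seams showed the pack closed, and the offset matches red sitting about 1.7 mm off-centre in the fingers. It also did not move when pushed harder.
- **Check that failed:** the last top-camera check found no pod pixels, and I did not look into why. The final position therefore rests on the wrist picture, with the side picture agreeing.
- **Other objects:** I did not measure the cup, thermometer, spoon and pill box again; the arm did not approach them.

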